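# Size an outlet plug in the stepped hole gauge

### The arm

A 7-joint arm with a two-finger parallel gripper is mounted at the origin on the work surface. World frame = base frame: x ahead of the robot, y to its left, z up, the work surface at z = 0. Lengths are in m, angles in rad, forces in N, time in s.
With the tool pointing down it reaches from about 0.4 to 0.85 m from the base axis. Payload 10.4 kg.
Tool frame: the origin (TCP) lies at the centre of the arm's flange, where the gripper is bolted on; the fingertips stand 173 mm ahead of it and the grasp point (between the pads) lies 155 mm ahead of it; z points along the fingers, y is the line along which they close (so a half turn about z gives the same grasp; the last joint's range is limited). The gripper opens to 85 mm and grips with 20 to 120 N. Pads are 22 mm wide; open, the fingers measure 114 mm over their backs; the gripper's body (76 mm by 85 mm) begins 54 mm behind the grasp point. The pads swing forward as they close: fully open they stand 13 mm farther back than shut.
Start: joints at [-1.138, 0.332, -0.065, 1.46, 0.022, 1.35, -0.088], TCP at [0.275, 0.561, 0.405] pointing down, gripper open.
Joint ranges: [-2.6, 2.6], [-0.5, 2.12], [-1.47, 1.34], [0.16, 2.42], [-1.27, 4.41], [0.06, 2.06], [-2.6, 2.6]. Speed limits (rad/s): [2.22, 2.22, 2.79, 2.79, 3.14, 3.14, 3.14].

### API

Orientations are given as a unit quaternion [x, y, z, w].
In Python, from workcell import manip, viewer, finder gives the robot as it stands.
- The arm moves only by the tool arm_command, never from a script. Its argument "plan" is a list of rows, each an object with "dp": the shift along the tool's x, y, z in mm, a list of three; "spin": the turn about the tool's z in rad. A call has 1 to 5 rows; each row shifts and turns the commanded pose from where the row before left it, along the tool's axes as they then stand; what a row does not reach is not made up. A row lasts 1/10 s, in which the tool goes at most 50 mm and 8.59 degrees, less where a joint would pass 70% of its speed; a pose out of reach is approached as far as the arm can. A call is refused whole if a number of a shift passes 50 or a number of a turn 0.15, either way. A call with a gripper value outside its range is refused whole. "grip" is the closure, from -1 (fully open) to 1 (shut), set as the call begins (left out, the last holds). The fingers move at their own pace and stop on an object; "newtons" is the grip in N (left out, the last holds). Time passes only in rows, so rows that do not move let the fingers close. It gives the time, the measured TCP pose, the force, the opening and the grip force at its end, in the units of the state.
- manip.get_obs(): the state, without advancing time (a new reading comes with each control period).
- viewer.camera(name): name is "scene" or "top" or "wrist"; returns the picture (480x640x3 uint8, blue, green, red); there is no depth.
- viewer.camera_params(name): a dict with "vertical_fov" (degrees; the focal length in pixels is half the picture's height over the tangent of half this angle, whatever the lens; pixels are square), "cx", "cy" (the principal point, pixels), "R" (3x3) and "t" (3): a world point X has camera coordinates R X + t; the wrist camera has in their place "T_tool_cam" (4x4, takes a point from camera to tool coordinates, whose origin is the TCP and whose axes are the flange's). Camera axes: x right, y down, z forward; pixel columns grow to the right and rows downward; lengths in m; the calibration is good to about 2 mm. A picture is of the moment at which its call begins: read the wrist's pose just before it. camera_params takes no time and is no camera call.
- manip.hand_in(): hands the job in; it is judged then, once.
Trained networks look in the newest picture that a camera, given by its name, has taken for a name from the list of things; names that differ only in an ending like _2 or _b are one class to them, and where a whole thing is asked for, a point or a joint stands for the part that bears it (a point fixed in the world has none). Each returns a list of dicts, best first, with "score" (0 to 1); they miss things now and then, are a little off and sometimes report something else, mostly with a low value. They report only what shows in the picture. A call takes as long as a camera call. They do not tell look-alikes from the thing itself.
- finder.find_in(camera, thing): "position" ([x, y, z] in m, in world coordinates, good to about 4 mm: the middle of the surface that is visible of it).
The state is a dict: "clock": time; "joint_pos": joint angles; "joint_velocities": joint speeds; "tau": joint torques, N m; "position": TCP position; "ee_rot": TCP orientation; "ft_force": force on the tool from outside, world axes, zero at the start; "torque": the same for the moment, N m; "grip_width": opening from 0.0 (shut) to 1.0 (fully open); "grasp_force": force on a finger pad.
Only numpy, scipy, OpenCV 4.12 (cv2) and the standard library are available. Lean on these libraries where they do the work, as an engineer would, in place of code of your own. Each camera call takes 0.05 s, during which the arm holds its last target. There are 200 camera calls.

### The job

Find the size of the outlet plug that stands on the red mat: press it gently, upright, onto the smallest hole of the gauge (one dot), feeling for the hole, then onto each next larger hole in turn, skipping none, until it goes in. Press it fully home in that first hole that takes it, never with more than about 25 N, let go and raise the hand at least 10 cm. Leave the spare plugs on their grey mat, and the jar, the blue roll and the grey box where they are.

Things in the scene. Friction and masses are not known exactly. Their poses are not given: they have to be found in the camera images.
- plug_a: one of three lookalike black outlet plugs, 40 mm tall, 60 g: round flange 10 mm thick, 25 to 33 mm across (they differ; which is which is not known), under an upright round grip 18 mm across, yellow on top, from 10 to 40 mm above the underside; origin: centre of its underside, z up. One stands on the red mat, two on the grey mat
- plug_b: one of three lookalike black outlet plugs, 40 mm tall, 60 g: round flange 10 mm thick, 25 to 33 mm across (they differ; which is which is not known), under an upright round grip 18 mm across, yellow on top, from 10 to 40 mm above the underside; origin: centre of its underside, z up. One stands on the red mat, two on the grey mat
- plug_c: one of three lookalike black outlet plugs, 40 mm tall, 60 g: round flange 10 mm thick, 25 to 33 mm across (they differ; which is which is not known), under an upright round grip 18 mm across, yellow on top, from 10 to 40 mm above the underside; origin: centre of its underside, z up. One stands on the red mat, two on the grey mat
- gauge: cradle of the stepped hole gauge, fixed, dark steel, 84 mm (x) by 268 mm (y); origin under its centre, z up. It holds an aluminium plate 62 x 244 mm, rigid, its flat top 28 mm above the table (nothing higher), with five round holes in a row along y, 46 mm apart, smallest at -y. The plate is clamped with play: it and its holes may stand up to 3 mm off along y from what this pose says
- hole1 (a point): nominal centre of the mouth of hole 1 (24 mm across, 10 mm deep, flat floor, 1 red dot on its -x side), level with the plate's top; fixed to the cradle, axes as the cradle's; the real hole may lie up to 3 mm either way along y. A plug's right hole is 1 mm wider than its flange, the one before it 2 mm too narrow
- hole2 (a point): nominal centre of the mouth of hole 2 (27 mm across, 10 mm deep, flat floor, 2 red dots on its -x side), level with the plate's top; fixed to the cradle, axes as the cradle's; the real hole may lie up to 3 mm either way along y. A plug's right hole is 1 mm wider than its flange, the one before it 2 mm too narrow
- hole3 (a point): nominal centre of the mouth of hole 3 (30 mm across, 10 mm deep, flat floor, 3 red dots on its -x side), level with the plate's top; fixed to the cradle, axes as the cradle's; the real hole may lie up to 3 mm either way along y. A plug's right hole is 1 mm wider than its flange, the one before it 2 mm too narrow
- hole4 (a point): nominal centre of the mouth of hole 4 (33 mm across, 10 mm deep, flat floor, 4 red dots on its -x side), level with the plate's top; fixed to the cradle, axes as the cradle's; the real hole may lie up to 3 mm either way along y. A plug's right hole is 1 mm wider than its flange, the one before it 2 mm too narrow
- hole5 (a point): nominal centre of the mouth of hole 5 (36 mm across, 10 mm deep, flat floor, 5 red dots on its -x side), level with the plate's top; fixed to the cradle, axes as the cradle's; the real hole may lie up to 3 mm either way along y. A plug's right hole is 1 mm wider than its flange, the one before it 2 mm too narrow
- red_mat: red mat 90 x 90 mm, 4 mm thick, fixed; origin under its centre; the plug to be gauged stands on it
- grey_mat: grey mat 90 mm (x) by 150 mm (y), 4 mm thick, fixed; origin under its centre; the two spare plugs stand on it
- clip_jar: a jar with a blue cap, 56 mm across, 75 mm tall; origin under its centre; loose, to be left alone
- tape: a blue ring-shaped roll, 90 mm across, 22 mm tall; origin under its centre; loose, to be left alone
- fuse_box: a grey plastic box 70 x 50 x 30 mm; origin under its centre; loose, to be left alone
There are look-alikes about, which are no part of the job. Several things have the shape of the grey_mat; the one meant has the colours described above.

How it is judged:
On the way, in this order (a step that is already met when the one before it is completed fails the run):
1. smallest plug: lifted off the mat; middle: brought within 60 mm sideways of hole 1; largest: pressed on hole 1 (here and below: over 1 N, upright, within 8 mm of its centre) ((height (world z) of plug_a above 0.015 m or horizontal distance between plug_b and hole1 below 0.06 m or (horizontal distance between plug_c and hole1 below 0.008 m and z of plug_c in the frame of hole1 below 0.003 m and contact force between plug_c and gauge above 1 N and angle between plug_c's own z axis and vertical below 0.15 rad))), for 0.1 s.
2. the smallest plug is brought over hole 1; or the middle one is pressed on hole 1; or the largest one on hole 2 ((horizontal distance between plug_a and hole1 below 0.06 m or (horizontal distance between plug_b and hole1 below 0.008 m and z of plug_b in the frame of hole1 below 0.003 m and contact force between plug_b and gauge above 1 N and angle between plug_b's own z axis and vertical below 0.15 rad) or (horizontal distance between plug_c and hole2 below 0.008 m and z of plug_c in the frame of hole2 below 0.003 m and contact force between plug_c and gauge above 1 N and angle between plug_c's own z axis and vertical below 0.15 rad))), for 0.1 s.
3. the smallest plug is pressed on hole 1; or the middle one on hole 2; or the largest one on hole 3 (((horizontal distance between plug_a and hole1 below 0.008 m and z of plug_a in the frame of hole1 below 0.003 m and contact force between plug_a and gauge above 1 N and angle between plug_a's own z axis and vertical below 0.15 rad) or (horizontal distance between plug_b and hole2 below 0.008 m and z of plug_b in the frame of hole2 below 0.003 m and contact force between plug_b and gauge above 1 N and angle between plug_b's own z axis and vertical below 0.15 rad) or (horizontal distance between plug_c and hole3 below 0.008 m and z of plug_c in the frame of hole3 below 0.003 m and contact force between plug_c and gauge above 1 N and angle between plug_c's own z axis and vertical below 0.15 rad))), for 0.1 s.
4. the plug is home in the first hole that takes it: hole 2 for the smallest plug, 3 for the middle one, 4 for the largest (((horizontal distance between plug_a and hole2 below 0.0055 m and z of plug_a in the frame of hole2 below -0.0085 m and angle between plug_a's own z axis and vertical below 0.08 rad) or (horizontal distance between plug_b and hole3 below 0.0055 m and z of plug_b in the frame of hole3 below -0.0085 m and angle between plug_b's own z axis and vertical below 0.08 rad) or (horizontal distance between plug_c and hole4 below 0.0055 m and z of plug_c in the frame of hole4 below -0.0085 m and angle between plug_c's own z axis and vertical below 0.08 rad))), for 0.1 s.
At the end, for the whole second after the job is handed in: the plug from the red mat is upright (within 0.08 rad) and at rest in the first hole that takes it, its underside at least 8.5 mm below the plate's top and within 5.5 mm of the nominal hole centre, the hand at least 80 mm from it; the two spare plugs stand within 70 mm of the centre of the grey mat ((((horizontal distance between plug_a and hole2 below 0.0055 m and z of plug_a in the frame of hole2 below -0.0085 m and angle between plug_a's own z axis and vertical below 0.08 rad) and linear speed of plug_a below 0.02 m/s and distance between the grasp point and plug_a above 0.08 m and horizontal distance between each of plug_b, plug_c and grey_mat below 0.07 m) or ((horizontal distance between plug_b and hole3 below 0.0055 m and z of plug_b in the frame of hole3 below -0.0085 m and angle between plug_b's own z axis and vertical below 0.08 rad) and linear speed of plug_b below 0.02 m/s and distance between the grasp point and plug_b above 0.08 m and horizontal distance between each of plug_a, plug_c and grey_mat below 0.07 m) or ((horizontal distance between plug_c and hole4 below 0.0055 m and z of plug_c in the frame of hole4 below -0.0085 m and angle between plug_c's own z axis and vertical below 0.08 rad) and linear speed of plug_c below 0.02 m/s and distance between the grasp point and plug_c above 0.08 m and horizontal distance between each of plug_a, plug_b and grey_mat below 0.07 m))); the robot touches nothing.
It fails at once if a plug is pressed on the gauge with more than 35 N (contact force between any of plug_a, plug_b, plug_c and gauge above 35 N).
It fails at once if the fingers or arm press on the gauge with more than 10 N (contact force between any of the fingers, the arm and gauge above 10 N).
It fails at once if the jar, the roll or the grey box is moved by more than 25 mm (distance of any of clip_jar, tape, fuse_box from where it was at the start of the episode above 0.025 m).
It fails at once if two plugs have been taken off their places (more than 60 mm) (distance of each of plug_a, plug_b from where it was at the start of the episode above 0.06 m or distance of each of plug_a, plug_c from where it was at the start of the episode above 0.06 m or distance of each of plug_b, plug_c from where it was at the start of the episode above 0.06 m).
It also fails if it takes over 61 s, if anything falls off the work surface, if the arm or the gripper's body presses on something with over 40 N, if the wrist force passes 120 N, or if a joint passes its speed limit or range.

## Working session

There is one attempt and no reset: what is moved stays moved. The work goes in short steps, Python scripts to look and compute and a tool call to move; the robot and the scene stay as the last step left them, time stands still between calls to the robot, and variables do not carry over. Pictures are saved under pics/ and viewed, at most 10 in all, crops included, and the job is handed in when it is done.

Besides the shell and the picture viewer there is one more tool, called after ">>>" as name(argument=value, ...), one argument or row to a line, values as JSON. arm_command: Moves the arm, as the interface text tells. Its arguments: {"type":"object","properties":{"plan":{"type":"array","items":{"type":"object","properties":{"dp":{"type":"array","items":{"type":"number"}},"spin":{"type":"number"}}}},"grip":{"type":"number"},"newtons":{"type":"number"}},"required":["plan"]}

```bash
mkdir -p pics
python3 - <<'E'
from workcell import manip, viewer, finder
import cv2
o=manip.get_obs(); print({k:o[k] for k in('clock','position','ee_rot','ft_force','grip_width')})
for c in('top','scene'):
    im=viewer.camera(c); cv2.imwrite(f'pics/{c}0.png',im)
    p=viewer.camera_params(c); print(c,p)
    for t in (['plug_a','gauge','red_mat','grey_mat','clip_jar','tape','fuse_box'] if c=='top' else ['plug_a','gauge']):
        print(t,[([round(float(v),3) for v in d['position']],round(d['score'],2)) for d in finder.find_in(c,t)])
print(viewer.camera_params('wrist'))
E
```

```text
{'clock': 0.0, 'position': array([0.27505116, 0.56109301, 0.40390023]), 'ee_rot': array([ 2.25921064e-01,  9.74145343e-01, -7.07875830e-04, -1.51307708e-04]), 'ft_force': array([-1.06984019,  0.25002451, -0.06080752]), 'grip_width': 1.001073837530304}
top {'vertical_fov': 56.62561351123458, 'cx': 320.0085599489951, 'cy': 236.38282854669808, 'R': array([[-0.01602247, -0.99986554,  0.00349076],
       [-0.99608295,  0.01565803, -0.08702634],
       [ 0.08695998, -0.00487146, -0.9961999 ]]), 't': array([-0.07286903,  0.48393659,  1.06077961])}
plug_a [([0.653, -0.341, 0.015], 0.72), ([0.463, -0.202, 0.044], 0.56), ([0.418, -0.399, 0.027], 0.5), ([0.634, -0.267, 0.02], 0.42)]
gauge [([0.553, 0.064, 0.033], 0.56)]
red_mat [([0.447, -0.221, 0.0], 0.75), ([0.555, 0.062, 0.033], 0.24)]
grey_mat [([0.383, -0.042, 0.004], 0.94), ([0.287, -0.518, 0.008], 0.86), ([0.65, -0.312, 0.007], 0.82), ([0.26, -0.257, 0.003], 0.79), ([0.416, -0.397, 0.028], 0.41)]
clip_jar [([0.712, -0.046, 0.077], 0.58), ([0.554, 0.066, 0.027], 0.42)]
tape [([0.405, 0.373, 0.018], 0.63)]
fuse_box [([0.414, -0.399, 0.028]
[... 189 characters left out ...]
-0.77583089],
       [-0.74492884,  0.21693347, -0.63088897]]), 't': array([-0.07666905, -0.27765548,  1.6667579 ])}
plug_a [([0.651, -0.275, 0.019], 0.71), ([0.665, -0.341, 0.016], 0.7), ([0.471, -0.21, 0.025], 0.64)]
gauge [([0.735, -0.062, 0.053], 0.74)]
{'vertical_fov': 64.5536652619707, 'cx': 318.72872480031594, 'cy': 245.43349074231173, 'T_tool_cam': array([[ 5.12168113e-04, -9.59587065e-01, -2.81411445e-01,
         7.18961712e-02],
       [ 9.99998980e-01,  1.16171554e-04,  1.42386131e-03,
         2.33640835e-04],
       [-1.33362689e-03, -2.81411887e-01,  9.59586146e-01,
         3.05694187e-02],
       [ 0.00000000e+00,  0.00000000e+00,  0.00000000e+00,
         1.00000000e+00]])}
```

View pics/top0.png

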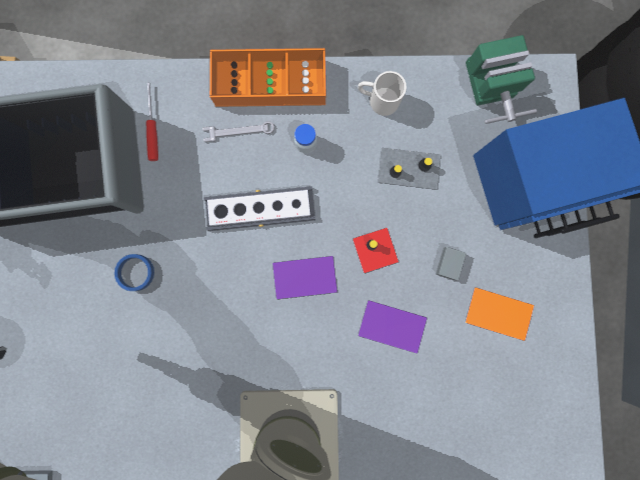

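View pics/scene0.png

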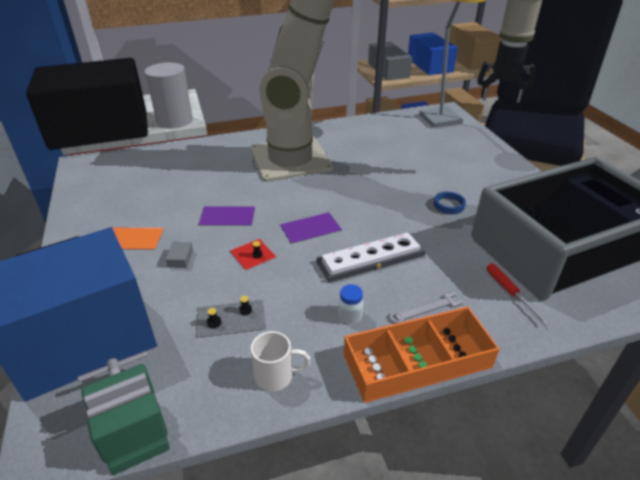

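The top view shows the red-mat plug's yellow cap near (373,244), the spares at (398,170) and (428,162), and the gauge holes from about (296,203), the smallest, to (221,211). The scene view agrees. The two purple rectangles and the orange one are look-alike mats.

```bash
cat > h.py <<'E'
import numpy as np, cv2
from workcell import manip, viewer, finder
from scipy.spatial.transform import Rotation as Ro
def cam(name, obs=None):
    p=viewer.camera_params(name); f=240/np.tan(np.radians(p['vertical_fov']/2))
    if name=='wrist':
        T=np.eye(4); T[:3,:3]=Ro.from_quat(obs['ee_rot']).as_matrix(); T[:3,3]=obs['position']
        M=np.linalg.inv(T@p['T_tool_cam']); R,t=M[:3,:3],M[:3,3]
    else: R,t=np.array(p['R']),np.array(p['t'])
    return f,p['cx'],p['cy'],R,t
def toworld(c,u,v,z):
    f,cx,cy,R,t=c; d=R.T@np.array([(u-cx)/f,(v-cy)/f,1]); o=-R.T@t
    return o+d*(z-o[2])/d[2]
def topix(c,X):
    f,cx,cy,R,t=c; q=R@np.array(X)+t; return np.array([f*q[0]/q[2]+cx,f*q[1]/q[2]+cy])
def blobs(mask,amin,amax):
    n,l,s,ce=cv2.connectedComponentsWithStats(mask.astype(np.uint8))
    return [(ce[i],s[i,4],s[i,2],s[i,3]) for i in range(1,n) if amin<=s[i,4]<=amax]
def yellow(im):
    h=cv2.cvtColor(im,cv2.COLOR_BGR2HSV); return (h[...,0]>20)&(h[...,0]<38)&(h[...,1]>120)&(h[...,2]>90)
def rel(obs,target):
    "shift in tool axes (mm) from TCP to world target"
    return np.round(Ro.from_quat(obs['ee_rot']).inv().apply(np.array(target)-obs['position'])*1000,1)
def report(o): 
    e=Ro.from_quat(o['ee_rot']).as_matrix()
    print('t',round(o['clock'],2),'p',np.round(o['position']*1000,1),'F',np.round(o['ft_force'],1),'w',round(o['grip_width'],3),'gf',round(o['grasp_force'],1),'toolx',np.round(e[:,0],3),'tooly',np.round(e[:,1],3),'toolz',np.round(e[:,2],4))
E
python3 - <<'E'
from h import *
im=cv2.imread('pics/top0.png'); c=cam('top')
for b in blobs(yellow(im),15,400): print('yel',b[0].round(1),b[1:],toworld(c,*b[0],.044).round(4))
g=cv2.cvtColor(im,cv2.COLOR_BGR2GRAY)
sub=np.zeros_like(g,bool); sub[185:235,200:320]=True
H=[]
for b in blobs((g<70)&sub,20,300): print('hole',b[0].round(1),b[1:],toworld(c,*b[0],.028).round(4))
o=manip.get_obs(); report(o)
print(rel(o,[.52,.06,.36]))
E
```

```text
yel [427.7 161. ] (np.int32(47), np.int32(8), np.int32(7)) [ 0.6593 -0.3434  0.044 ]
yel [397.4 168.2] (np.int32(46), np.int32(8), np.int32(8)) [ 0.6427 -0.2697  0.044 ]
yel [372.7 243.6] (np.int32(50), np.int32(8), np.int32(8)) [ 0.4615 -0.2052  0.044 ]
hole [277.2 205.2] (np.int32(60), np.int32(9), np.int32(9)) [0.5596 0.0221 0.028 ]
hole [296.  203.2] (np.int32(41), np.int32(7), np.int32(7)) [ 0.5638 -0.0235  0.028 ]
hole [258.5 207.2] (np.int32(75), np.int32(10), np.int32(10)) [0.5556 0.0676 0.028 ]
hole [220.7 210.9] (np.int32(116), np.int32(12), np.int32(13)) [0.5478 0.1593 0.028 ]
hole [239.7 209.1] (np.int32(95), np.int32(11), np.int32(11)) [0.5516 0.1132 0.028 ]
t 0.55 p [275.1 561.2 404.7] F [-0.4 -0.5 -0.1] w 1.0 gf 0.0 toolx [-0.898  0.44   0.   ] tooly [0.44  0.898 0.   ] toolz [-0.e+00  1.e-04 -1.e+00]
[-440.5 -342.3   44.7]
```

>>> arm_command(
  plan=[
    {"dp":[-25,-40,0],"spin":-0.11},
    {"dp":[-25,-43,0],"spin":-0.11},
    {"dp":[-25,-43,0],"spin":-0.11},
    {"dp":[-25,-43,0],"spin":-0.11},
    {"dp":[-25,-43,0],"spin":-0.11},
  ],
)

```text
clock: 1.05
position: [0.3469, 0.3265, 0.4051]
ee_rot: [-0.05, 0.999, 0.0, 0.0]
ft_force: [1.7, -0.3, 0.5]
grip_width: 1.001
grasp_force: 0.0
```

>>> arm_command(
  plan=[
    {"dp":[-30,-39,8]},
    {"dp":[-30,-39,8]},
    {"dp":[-30,-39,8]},
    {"dp":[-30,-39,8]},
    {"dp":[-32,-39,8]},
  ],
)

```text
invalid input at $.plan[0]: expected keys dp, spin
```

>>> arm_command(
  plan=[
    {"dp":[-14,-45,5]},
    {"dp":[0,-30,0]},
    {"dp":[0,0,0]},
  ],
)

```text
invalid input at $.plan[0]: expected keys dp, spin
```

Run:
```python
from h import *
o=manip.get_obs(); report(o)
im=viewer.camera('wrist'); cv2.imwrite('pics/w1.png',im); c=cam('wrist',o)
for X in [[.5638,-.0235,.028],[.5596,.0221,.028],[.5556,.0676,.028],[.5516,.1132,.028],[.5478,.1593,.028]]: print(topix(c,X).round(1))
```

```text
t 1.05 p [346.9 326.5 405.1] F [ 1.7 -0.3  0.5] w 1.001 gf 0.0 toolx [-0.995 -0.099 -0.   ] tooly [-0.099  0.995  0.001] toolz [ 4.e-04  9.e-04 -1.e+00]
[-31.2 381.8]
[ 12.2 382.1]
[ 55.4 382.5]
[ 98.6 382.9]
[142.3 383.5]
```

View pics/w1.png

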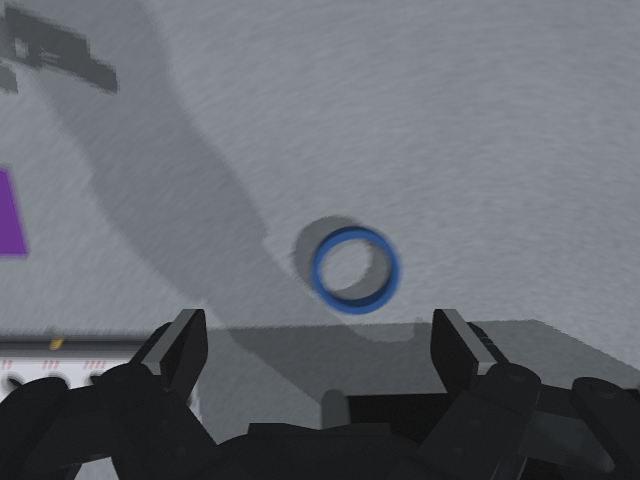

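The wrist view shows the blue roll at (356,270), the gauge's corner at lower left and the fingers below row 310. The moves were refused because each row needs "spin". I'll resend them.

>>> arm_command(
  plan=[
    {"dp":[-30,-39,8],"spin":0},
    {"dp":[-30,-39,8],"spin":0},
    {"dp":[-30,-39,8],"spin":0},
    {"dp":[-30,-39,8],"spin":0},
    {"dp":[-32,-39,8],"spin":0},
  ],
)

```text
clock: 1.6
position: [0.5168, 0.1478, 0.365]
ee_rot: [-0.047, 0.999, 0.0, 0.0]
ft_force: [-0.3, 0.3, -0.0]
grip_width: 0.999
grasp_force: 0.0
```

>>> arm_command(
  plan=[
    {"dp":[-30,-40,5],"spin":0},
    {"dp":[-14,-40,0],"spin":0},
    {"dp":[0,0,0],"spin":0},
    {"dp":[0,0,0],"spin":0},
  ],
)

```text
clock: 2.0
position: [0.5673, 0.0732, 0.3598]
ee_rot: [-0.046, 0.999, -0.0, -0.0]
ft_force: [0.3, 1.1, 0.2]
grip_width: 1.0
grasp_force: 0.0
```

Run:
```python
from h import *
o=manip.get_obs(); report(o)
im=viewer.camera('wrist'); cv2.imwrite('pics/w2.png',im); c=cam('wrist',o)
for X in [[.5638,-.0235,.028],[.5596,.0221,.028],[.5556,.0676,.028],[.5516,.1132,.028],[.5478,.1593,.028]]: print(topix(c,X).round(1))
```

```text
t 2.0 p [567.3  73.2 359.8] F [0.3 1.1 0.2] w 1.0 gf 0.0 toolx [-0.996 -0.092  0.   ] tooly [-0.092  0.996 -0.   ] toolz [-2.e-04 -1.e-04 -1.e+00]
[198.5 210.7]
[255.5 210.7]
[312.2 211. ]
[369.1 211.3]
[426.5 211.8]
```

View pics/w2.png

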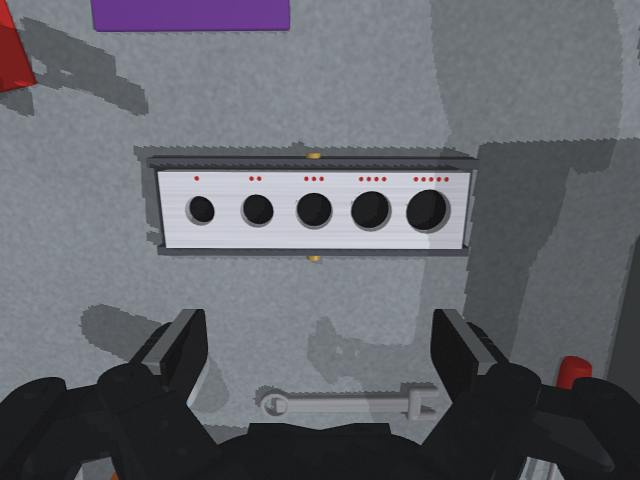

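The wrist view shows the gauge square on, with hole 1 (one dot) at (201,209) through hole 5 at (427,210). These match the top-camera projections within about 2 px.

Run:
```python
from h import *
o=manip.get_obs(); c=cam('wrist',o); im=cv2.imread('pics/w2.png'); g=cv2.cvtColor(im,cv2.COLOR_BGR2GRAY)
m=(g<150).astype(np.uint8); m[:186]=0;m[238:]=0
n,l,s,ce=cv2.connectedComponentsWithStats(m[:, 175:462])
P=[]
for i in range(1,n):
    if s[i,4]<200: continue
    q=np.argwhere(l==i)[:,::-1]+[175,0]
    (u,v),r=cv2.minEnclosingCircle(q.astype(np.float32)); X=toworld(c,u,v,.028); P.append(X); 
    print((round(u,1),round(v,1)),round(r,1),s[i,2:5],X.round(4), toworld(c,u+r,v,.028)[1]-toworld(c,u-r,v,.028)[1])
P=np.array(sorted(P,key=lambda p:p[1])); k=np.polyfit(np.arange(1,6),P[:,:2],1); print(k, np.degrees(np.arctan2(-k[0,0],k[0,1])),np.linalg.norm(k[0]))
print((P[:,:2]-np.outer(np.arange(1,6),k[0])-k[1]).round(4))
for uv in((314,156),(314,258)): print('mark',toworld(c,*uv,.02).round(4))
print(rel(o,[.4615,-.2052,.36]))
```

```text
(428.1, 210.9) 23.1 [  45   45 1578] [0.5464 0.1621 0.028 ] 0.037125621898642325
(370.1, 210.1) 21.1 [  41   41 1311] [0.5501 0.1155 0.028 ] 0.03387081606486371
(313.8, 210.5) 18.6 [  37   37 1073] [0.5547 0.0704 0.028 ] 0.029768217283608803
(257.0, 210.3) 16.9 [ 33  34 849] [0.5588 0.0249 0.028 ] 0.026974582543095274
(200.3, 210.1) 15.0 [ 29  30 651] [ 0.5629 -0.0204  0.028 ] 0.024063569780982896
[[-0.0041862   0.04555294]
 [ 0.56712865 -0.06618874]] 5.2505953892593675 0.045744889414686435
[[-0.      0.0002]
 [ 0.0001 -0.    ]
 [ 0.0001 -0.0001]
 [-0.0003 -0.0006]
 [ 0.0002  0.0005]]
mark [0.5125 0.0666 0.02  ]
mark [0.5974 0.0744 0.02  ]
[ 131.2 -268.6   -0.3]
```

>>> arm_command(
  plan=[
    {"dp":[20,-46,0],"spin":0},
    {"dp":[20,-46,0],"spin":0},
    {"dp":[20,-46,0],"spin":0},
    {"dp":[20,-46,0],"spin":0},
    {"dp":[20,-46,0],"spin":0},
  ],
)

```text
clock: 2.55
position: [0.4886, -0.1635, 0.3603]
ee_rot: [-0.049, 0.999, 0.0, 0.001]
ft_force: [0.3, -0.5, 0.3]
grip_width: 1.0
grasp_force: 0.0
```

>>> arm_command(
  plan=[
    {"dp":[20,-30,0],"spin":0},
    {"dp":[0,-10,10],"spin":0},
    {"dp":[0,0,0],"spin":0},
    {"dp":[0,0,0],"spin":0},
  ],
)

```text
clock: 2.95
position: [0.4739, -0.2031, 0.3497]
ee_rot: [-0.048, 0.999, 0.0, -0.0]
ft_force: [0.7, 0.1, -0.4]
grip_width: 1.003
grasp_force: 0.0
```

Run:
```python
from h import *
o=manip.get_obs(); report(o)
im=viewer.camera('wrist'); cv2.imwrite('pics/w3.png',im); c=cam('wrist',o)
for b in blobs(yellow(im),80,3000): print('yel',b[0].round(1),b[1:],toworld(c,*b[0],.044).round(4))
```

```text
t 2.95 p [ 473.9 -203.1  349.7] F [ 0.7  0.1 -0.4] w 1.003 gf 0.0 toolx [-0.995 -0.097  0.   ] tooly [-0.097  0.995  0.001] toolz [-4.e-04  8.e-04 -1.e+00]
yel [314.7 216.3] (np.int32(463), np.int32(25), np.int32(24)) [ 0.4609 -0.2064  0.044 ]
yel [221.3 413.5] (np.int32(306), np.int32(22), np.int32(18)) [ 0.6422 -0.2705  0.044 ]
```

View pics/w3.png

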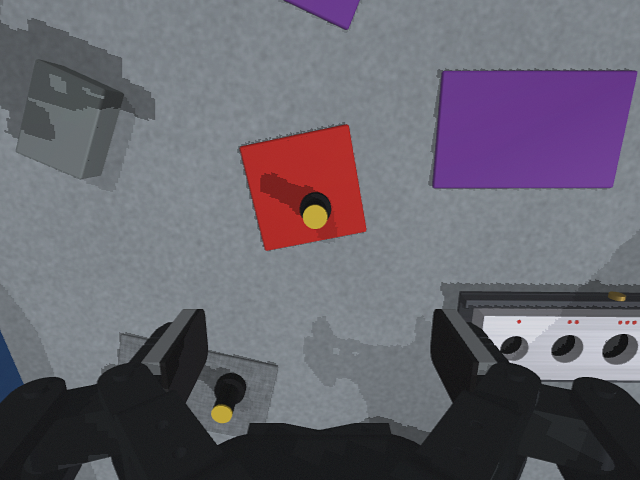

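The wrist view shows the target cap at (315,216) on the red mat, with clear floor on both sides along y for the fingers. One spare is visible at (221,413).

Run:
```python
from h import *
o=manip.get_obs(); c=cam('wrist',o); im=cv2.imread('pics/w3.png')
m=(im.max(2)<60); m[:180]=0;m[245:]=0;m[:,:285]=0;m[:,350:]=0
for v in range(186,222,2):
    q=np.flatnonzero(m[v]); 
    if len(q): print(v,q.min(),q.max(),end=' | ')
u=topix(c,[.461,-.206,.014]); print('\nflange top pix',u,'px/mm',np.linalg.norm(topix(c,[.461,-.196,.014])-u)/10)
print(rel(o,[.461,-.206,.193]))
```

```text
192 313 318 | 194 308 322 | 196 305 325 | 198 303 327 | 200 302 328 | 202 301 329 | 204 301 329 | 206 300 330 | 208 300 330 | 210 300 330 | 212 300 330 | 214 301 329 | 216 302 328 | 
flange top pix [315.41829713 208.51693227] px/mm 1.2271161557446029
[ 13.3  -1.8 156.9]
```

>>> arm_command(
  plan=[
    {"dp":[7,-2,40],"spin":0},
    {"dp":[6,0,40],"spin":0},
    {"dp":[0,0,40],"spin":0},
    {"dp":[0,0,37],"spin":0},
    {"dp":[0,0,0],"spin":0},
  ],
)

```text
clock: 3.5
position: [0.4594, -0.2059, 0.1891]
ee_rot: [-0.049, 0.999, 0.001, -0.004]
ft_force: [0.0, -0.0, 0.6]
grip_width: 1.0
grasp_force: 0.0
```

Run:
```python
from h import *
o=manip.get_obs(); report(o)
im=viewer.camera('wrist'); cv2.imwrite('pics/w4.png',im); c=cam('wrist',o)
for b in blobs(yellow(im),80,8000): print('yel',b[0].round(1),b[1:],toworld(c,*b[0],.044).round(4),rel(o,toworld(c,*b[0],.044)))
```

```text
t 3.5 p [ 459.4 -205.9  189.1] F [ 0.  -0.   0.6] w 1.0 gf 0.0 toolx [-0.995 -0.097  0.007] tooly [-0.097  0.995  0.003] toolz [-0.0075  0.002  -1.    ]
yel [313.1 358.7] (np.int32(1994), np.int32(51), np.int32(48)) [ 0.461  -0.2068  0.044 ] [ -2.6  -1.4 145.1]
```

View pics/w4.png

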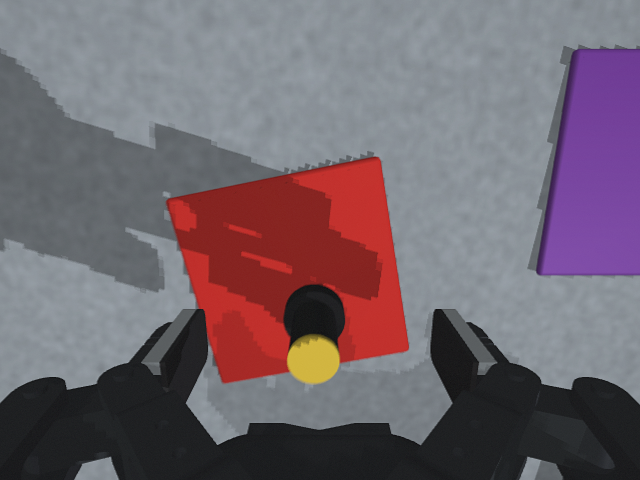

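The wrist view shows the plug between the open fingers, its cap at (313,359) and midway along y within about 1 mm. I'll nudge it and close.

>>> arm_command(
  plan=[
    {"dp":[-1,-1,0],"spin":0},
    {"dp":[0,0,0],"spin":0},
    {"dp":[0,0,0],"spin":0},
  ],
)

```text
clock: 3.85
position: [0.4623, -0.2094, 0.1945]
ee_rot: [-0.047, 0.999, -0.0, 0.001]
ft_force: [0.4, -0.4, -0.2]
grip_width: 1.002
grasp_force: 0.0
```

>>> arm_command(
  grip=1,
  newtons=60,
  plan=[
    {"dp":[0,0,0],"spin":0},
    {"dp":[0,0,0],"spin":0},
    {"dp":[0,0,0],"spin":0},
    {"dp":[0,0,0],"spin":0},
    {"dp":[0,0,0],"spin":0},
  ],
)

```text
clock: 4.35
position: [0.4616, -0.2094, 0.1931]
ee_rot: [-0.047, 0.999, 0.0, 0.0]
ft_force: [-2.1, 0.5, 3.2]
grip_width: 0.19
grasp_force: 58.4
```

>>> arm_command(
  plan=[
    {"dp":[0,0,0],"spin":0},
    {"dp":[0,0,0],"spin":0},
    {"dp":[0,0,0],"spin":0},
  ],
)

```text
clock: 4.65
position: [0.4615, -0.2094, 0.1931]
ee_rot: [-0.047, 0.999, 0.0, 0.0]
ft_force: [-1.5, 0.7, 5.1]
grip_width: 0.189
grasp_force: 58.5
```

Run:
```python
from h import *
o=manip.get_obs(); report(o)
im=viewer.camera('wrist'); cv2.imwrite('pics/w5.png',im); c=cam('wrist',o)
for b in blobs(yellow(im),80,8000): print('yel',b[0].round(1),b[1:],toworld(c,*b[0],.044).round(4),rel(o,toworld(c,*b[0],.044)))
```

```text
t 4.65 p [ 461.5 -209.4  193.1] F [-1.5  0.7  5.1] w 0.189 gf 58.5 toolx [-0.996 -0.094 -0.   ] tooly [-0.094  0.996  0.   ] toolz [ 3.e-04  1.e-04 -1.e+00]
yel [318.8 344.3] (np.int32(1835), np.int32(46), np.int32(48)) [ 0.4609 -0.2089  0.044 ] [  0.6   0.6 149.1]
```

View pics/w5.png

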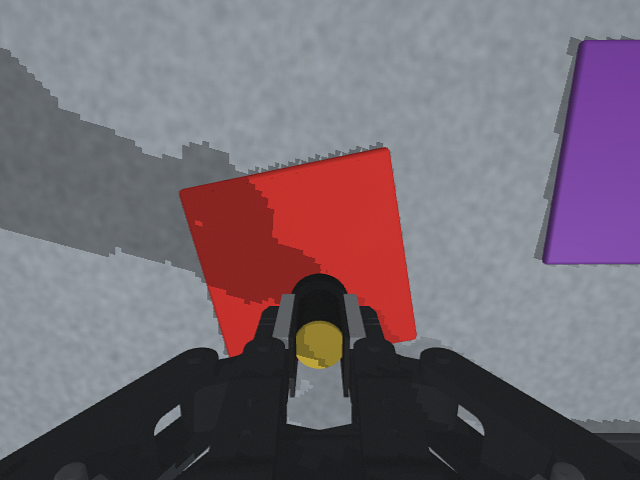

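The wrist view shows the plug held between the pads, its cap at (319,344). The opening reads 0.189, about 16–18 mm, which fits the 18 mm grip. Now lifting and carrying it to beside hole 1.

>>> arm_command(
  plan=[
    {"dp":[0,0,-30],"spin":0},
    {"dp":[0,0,-30],"spin":0},
    {"dp":[0,0,0],"spin":0},
    {"dp":[-28,34,0],"spin":0},
    {"dp":[-28,34,0],"spin":0},
  ],
)

```text
clock: 5.2
position: [0.5108, -0.1362, 0.2525]
ee_rot: [-0.046, 0.999, 0.0, 0.0]
ft_force: [1.2, 0.7, -1.4]
grip_width: 0.189
grasp_force: 58.7
```

>>> arm_command(
  plan=[
    {"dp":[-27,33,0],"spin":0},
    {"dp":[-27,33,0],"spin":0},
    {"dp":[-27,33,0],"spin":0},
    {"dp":[-26,31,0],"spin":0},
    {"dp":[0,0,0],"spin":0},
  ],
)

```text
clock: 5.7
position: [0.6068, 0.0099, 0.2514]
ee_rot: [-0.051, 0.999, 0.001, -0.0]
ft_force: [-0.9, 0.1, -1.2]
grip_width: 0.188
grasp_force: 58.7
```

>>> arm_command(
  plan=[
    {"dp":[0,0,0],"spin":0},
    {"dp":[0,0,0],"spin":0},
  ],
)

```text
clock: 5.9
position: [0.6046, 0.0019, 0.2521]
ee_rot: [-0.046, 0.999, -0.0, -0.001]
ft_force: [0.4, -0.5, 0.1]
grip_width: 0.188
grasp_force: 58.7
```

Run:
```python
from h import *
o=manip.get_obs(); report(o)
im=viewer.camera('wrist'); cv2.imwrite('pics/w6.png',im); c=cam('wrist',o)
for b in blobs(yellow(im),80,8000): print('yel',b[0].round(1),b[1:],rel(o,toworld(c,*b[0],o['position'][2]-.149)))
g=cv2.cvtColor(im,cv2.COLOR_BGR2GRAY)
for n in range(1,4):
    u,v=topix(c,[.56713-.004186*n,-.06619+.04555*n,.028]); r=26
    u0,v0=int(u)-r,int(v)-r; sub=g[v0:v0+2*r,u0:u0+2*r]; print('pred',u.round(),v.round())
    if sub.size==0: continue
    k,l,s,ce=cv2.connectedComponentsWithStats((sub<150).astype(np.uint8)); i=1+np.argmax(s[1:,4])
    q=np.argwhere(l==i)[:,::-1]+[u0,v0]; (a,b),R=cv2.minEnclosingCircle(q.astype(np.float32))
    X=toworld(c,a,b,.028); print('hole',n,round(a,1),round(b,1),R,s[i,2:5],X.round(4),rel(o,X))
```

```text
t 5.9 p [604.6   1.9 252.1] F [ 0.4 -0.5  0.1] w 0.188 gf 58.7 toolx [-0.996 -0.093  0.001] tooly [-0.093  0.996 -0.001] toolz [-1.3e-03 -7.0e-04 -1.0e+00]
yel [453.6 105.6] (np.int32(168), np.int32(23), np.int32(8)) [ 79.6  40.1 149.1]
yel [438.3 266. ] (np.int32(118), np.int32(20), np.int32(7)) [ 29.8  40.  149. ]
yel [318.7 344.1] (np.int32(1823), np.int32(46), np.int32(47)) [  0.7   0.6 149. ]
pred 281.0 192.0
hole 1 276.4 192.0 23.648683547973633 [  45   47 1660] [ 0.5632 -0.0231  0.028 ] [ 43.2 -21.  224.2]
pred 371.0 192.0
hole 2 366.0 192.7 26.73306655883789 [  49   52 2108] [0.5593 0.0225 0.028 ] [ 42.9  24.8 224.2]
pred 461.0 192.0
hole 3 456.5 193.0 30.77752685546875 [  52   52 2409] [0.5552 0.0685 0.028 ] [ 42.7  71.  224.1]
```

View pics/w6.png

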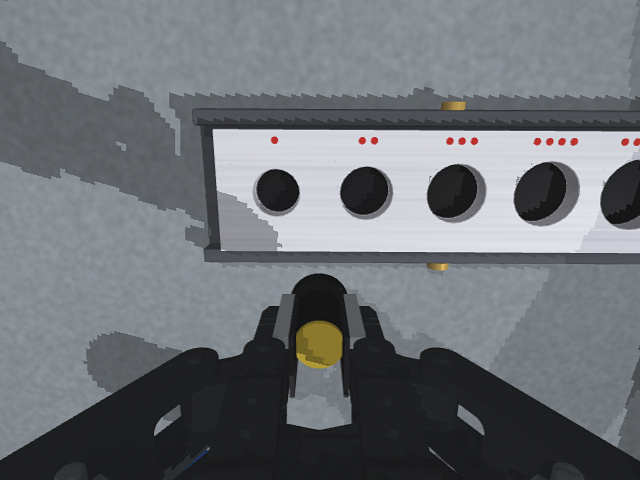

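The wrist view shows holes 1, 2 and 3 at (277,192), (366,192) and (456,193), and the plug hanging upright with its cap at (319,344). Hole-to-plug offset in tool axes is about (42.5, -21.6) mm for hole 1 and (42.2, 24.4) mm for hole 2.

>>> arm_command(
  plan=[
    {"dp":[21,-11,0],"spin":0},
    {"dp":[21.5,-10.6,0],"spin":0},
    {"dp":[0,0,15],"spin":0},
    {"dp":[0,0,12],"spin":0},
    {"dp":[0,0,3],"spin":0},
  ],
)

```text
clock: 6.45
position: [0.5644, -0.0223, 0.2212]
ee_rot: [-0.047, 0.999, 0.0, -0.001]
ft_force: [0.7, -0.1, -1.4]
grip_width: 0.184
grasp_force: 58.7
```

>>> arm_command(
  plan=[
    {"dp":[0,0,2],"spin":0},
    {"dp":[0,0,1],"spin":0},
    {"dp":[0,0,1],"spin":0},
  ],
)

```text
clock: 6.75
position: [0.5652, -0.0222, 0.219]
ee_rot: [-0.047, 0.999, 0.0, 0.0]
ft_force: [-0.9, 0.5, -0.0]
grip_width: 0.185
grasp_force: 58.7
```

>>> arm_command(
  plan=[
    {"dp":[1,-1.3,0.5],"spin":0},
    {"dp":[0,0,1],"spin":0},
    {"dp":[0,0,0],"spin":0},
  ],
)

```text
clock: 7.05
position: [0.564, -0.0238, 0.2174]
ee_rot: [-0.047, 0.999, 0.0, 0.0]
ft_force: [0.1, -0.1, -1.7]
grip_width: 0.191
grasp_force: 58.7
```

>>> arm_command(
  plan=[
    {"dp":[0,0,1],"spin":0},
    {"dp":[0,0,0.5],"spin":0},
    {"dp":[0,0,0],"spin":0},
  ],
)

```text
clock: 7.35
position: [0.5642, -0.0239, 0.2168]
ee_rot: [-0.047, 0.999, 0.0, 0.0]
ft_force: [-3.9, 0.2, 8.8]
grip_width: 0.188
grasp_force: 59.6
```

Contact at z 0.2168 with 9 N, level with the plate top, so it isn't in. I'll feel around a little.

>>> arm_command(
  plan=[
    {"dp":[1.5,0,0],"spin":0},
    {"dp":[-1.5,1.5,0],"spin":0},
    {"dp":[-1.5,-1.5,0],"spin":0},
    {"dp":[1.5,-1.5,0],"spin":0},
    {"dp":[0,1.5,0],"spin":0},
  ],
)

```text
clock: 7.85
position: [0.5647, -0.0242, 0.2169]
ee_rot: [-0.047, 0.999, -0.0, 0.001]
ft_force: [1.1, -3.9, 6.1]
grip_width: 0.188
grasp_force: 59.1
```

>>> arm_command(
  plan=[
    {"dp":[0,0,0],"spin":0},
    {"dp":[0,0,0],"spin":0},
  ],
)

```text
clock: 8.05
position: [0.5647, -0.0241, 0.2169]
ee_rot: [-0.047, 0.999, -0.0, 0.001]
ft_force: [1.6, -1.2, 6.4]
grip_width: 0.193
grasp_force: 59.2
```

Hole 1 does not take it. Lifting and moving to hole 2.

>>> arm_command(
  plan=[
    {"dp":[0,0,-12],"spin":0},
    {"dp":[0,15,0],"spin":0},
    {"dp":[0,16,0],"spin":0},
    {"dp":[0,15.6,0],"spin":0},
    {"dp":[0,0,0],"spin":0},
  ],
)

```text
clock: 8.55
position: [0.5592, 0.0263, 0.2277]
ee_rot: [-0.049, 0.999, 0.001, -0.0]
ft_force: [-0.1, -0.0, -0.5]
grip_width: 0.188
grasp_force: 58.7
```

>>> arm_command(
  plan=[
    {"dp":[0,0,4],"spin":0},
    {"dp":[0,0,2],"spin":0},
    {"dp":[0,0,0],"spin":0},
  ],
)

```text
clock: 8.85
position: [0.5594, 0.0219, 0.2214]
ee_rot: [-0.047, 0.999, -0.0, -0.0]
ft_force: [-0.2, -0.7, -0.0]
grip_width: 0.186
grasp_force: 58.7
```

Run:
```python
from h import *
o=manip.get_obs(); report(o)
im=viewer.camera('wrist'); cv2.imwrite('pics/w7.png',im); c=cam('wrist',o)
for b in blobs(yellow(im),800,8000): print('yel',b[0].round(1),b[1:],rel(o,toworld(c,*b[0],o['position'][2]-.149)))
print(rel(o,[.5603,.0223,.219]))
```

```text
t 8.85 p [559.4  21.9 221.4] F [-0.2 -0.7 -0. ] w 0.186 gf 58.7 toolx [-0.996 -0.093  0.001] tooly [-0.093  0.996 -0.   ] toolz [-9.e-04 -4.e-04 -1.e+00]
yel [318.7 344.1] (np.int32(1823), np.int32(46), np.int32(47)) [  0.7   0.5 149. ]
[-1.   0.3  2.4]
```

Plug unmoved in the grip. Correcting and pressing on hole 2.

>>> arm_command(
  plan=[
    {"dp":[-1,0.3,1.5],"spin":0},
    {"dp":[0,0,1],"spin":0},
    {"dp":[0,0,1],"spin":0},
    {"dp":[0,0,0.5],"spin":0},
    {"dp":[0,0,0],"spin":0},
  ],
)

```text
clock: 9.4
position: [0.5605, 0.023, 0.2178]
ee_rot: [-0.047, 0.999, 0.0, -0.0]
ft_force: [-0.4, 0.2, 0.1]
grip_width: 0.186
grasp_force: 58.7
```

>>> arm_command(
  plan=[
    {"dp":[0,0,1],"spin":0},
    {"dp":[0,0,0.5],"spin":0},
    {"dp":[0,0,0],"spin":0},
  ],
)

```text
clock: 9.7
position: [0.5607, 0.023, 0.2167]
ee_rot: [-0.047, 0.999, 0.0, 0.0]
ft_force: [-1.5, -0.1, 4.1]
grip_width: 0.189
grasp_force: 58.9
```

>>> arm_command(
  plan=[
    {"dp":[0,-0.7,0.4],"spin":0},
    {"dp":[0,0,0],"spin":0},
    {"dp":[0.8,0,0],"spin":0},
    {"dp":[0,0,0],"spin":0},
  ],
)

```text
clock: 10.1
position: [0.5596, 0.0222, 0.2157]
ee_rot: [-0.047, 0.999, -0.0, -0.0]
ft_force: [-0.0, -0.2, -0.9]
grip_width: 0.183
grasp_force: 58.7
```

>>> arm_command(
  plan=[
    {"dp":[0,0.7,0],"spin":0},
    {"dp":[0,0,0],"spin":0},
    {"dp":[0,0.7,0],"spin":0},
    {"dp":[0,0,0],"spin":0},
  ],
)

```text
clock: 10.5
position: [0.5597, 0.0232, 0.216]
ee_rot: [-0.047, 0.999, -0.0, -0.0]
ft_force: [-0.7, -3.9, -0.1]
grip_width: 0.186
grasp_force: 58.6
```

It dropped in at about (0.5596, 0.0222), with z falling and side force when shifted. Back to that point and then down.

>>> arm_command(
  plan=[
    {"dp":[0,-1,0.5],"spin":0},
    {"dp":[0,0,1],"spin":0},
    {"dp":[0,0,1],"spin":0},
    {"dp":[0,0,0],"spin":0},
  ],
)

```text
clock: 10.9
position: [0.5598, 0.0224, 0.2133]
ee_rot: [-0.047, 0.999, -0.0, -0.0]
ft_force: [0.8, -3.5, -0.3]
grip_width: 0.183
grasp_force: 58.7
```

>>> arm_command(
  plan=[
    {"dp":[0,0,1],"spin":0},
    {"dp":[0,0,1],"spin":0},
    {"dp":[0,0,0],"spin":0},
  ],
)

```text
clock: 11.2
position: [0.5598, 0.0224, 0.2113]
ee_rot: [-0.047, 0.999, -0.0, -0.0]
ft_force: [0.9, -3.1, -1.0]
grip_width: 0.19
grasp_force: 58.6
```

>>> arm_command(
  plan=[
    {"dp":[0,-0.4,1],"spin":0},
    {"dp":[0,0,1],"spin":0},
    {"dp":[0,0,1],"spin":0},
    {"dp":[0,0,0.7],"spin":0},
    {"dp":[0,0,0],"spin":0},
  ],
)

```text
clock: 11.7
position: [0.5598, 0.0223, 0.2076]
ee_rot: [-0.047, 0.999, 0.0, -0.0]
ft_force: [0.1, -3.0, -0.5]
grip_width: 0.184
grasp_force: 58.6
```

>>> arm_command(
  plan=[
    {"dp":[0,0,0.7],"spin":0},
    {"dp":[0,0,0.5],"spin":0},
    {"dp":[0,0,0],"spin":0},
  ],
)

```text
clock: 12.0
position: [0.5599, 0.0222, 0.2071]
ee_rot: [-0.047, 0.999, 0.0, 0.0]
ft_force: [-3.8, -3.7, 5.9]
grip_width: 0.189
grasp_force: 59.5
```

>>> arm_command(
  plan=[
    {"dp":[0,-0.3,0.5],"spin":0},
    {"dp":[0,0,0.3],"spin":0},
    {"dp":[0,0,0],"spin":0},
  ],
)

```text
clock: 12.3
position: [0.56, 0.0221, 0.207]
ee_rot: [-0.047, 0.999, 0.0, 0.0]
ft_force: [-7.2, -2.5, 15.3]
grip_width: 0.19
grasp_force: 60.3
```

>>> arm_command(
  plan=[
    {"dp":[0,0,-0.5],"spin":0},
  ],
)

```text
clock: 12.4
position: [0.5599, 0.0221, 0.2071]
ee_rot: [-0.047, 0.999, 0.0, 0.0]
ft_force: [-3.0, -1.8, 5.4]
grip_width: 0.19
grasp_force: 59.5
```

>>> arm_command(
  grip=-1,
  plan=[
    {"dp":[0,0,0],"spin":0},
    {"dp":[0,0,0],"spin":0},
    {"dp":[0,0,0],"spin":0},
    {"dp":[0,0,0],"spin":0},
    {"dp":[0,0,0],"spin":0},
  ],
)

```text
clock: 12.9
position: [0.5599, 0.0221, 0.2062]
ee_rot: [-0.047, 0.999, 0.0, -0.0]
ft_force: [0.0, 0.9, 0.3]
grip_width: 0.994
grasp_force: 0.0
```

>>> arm_command(
  plan=[
    {"dp":[0,0,-30],"spin":0},
    {"dp":[0,0,-40],"spin":0},
    {"dp":[0,0,-40],"spin":0},
    {"dp":[0,0,-30],"spin":0},
    {"dp":[0,0,0],"spin":0},
  ],
)

```text
clock: 13.4
position: [0.561, 0.0218, 0.3508]
ee_rot: [-0.047, 0.999, 0.001, 0.004]
ft_force: [-0.0, -0.0, -0.6]
grip_width: 1.004
grasp_force: 0.0
```

>>> arm_command(
  plan=[
    {"dp":[0,0,0],"spin":0},
    {"dp":[0,0,0],"spin":0},
    {"dp":[0,0,0],"spin":0},
  ],
)

```text
clock: 13.7
position: [0.5595, 0.022, 0.345]
ee_rot: [-0.047, 0.999, -0.0, -0.001]
ft_force: [-0.8, -0.2, -0.2]
grip_width: 1.002
grasp_force: 0.0
```

Run:
```python
from h import *
o=manip.get_obs(); report(o)
im=viewer.camera('wrist'); cv2.imwrite('pics/w8.png',im); c=cam('wrist',o)
for b in blobs(yellow(im),80,8000): print('yel',b[0].round(1),b[1:],toworld(c,*b[0],.058).round(4))
```

```text
t 13.7 p [559.5  22.  345. ] F [-0.8 -0.2 -0.2] w 1.002 gf 0.0 toolx [-0.996 -0.094  0.002] tooly [-0.094  0.996 -0.   ] toolz [-2.2e-03 -4.0e-04 -1.0e+00]
yel [319.1 241.3] (np.int32(494), np.int32(26), np.int32(24)) [0.5594 0.0229 0.058 ]
```

View pics/w8.png

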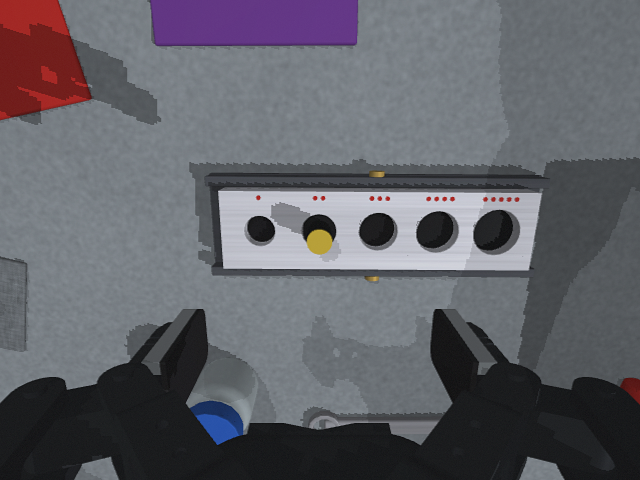

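The wrist view shows the plug upright in hole 2 (two dots), its cap at (319,241) and its flange in the hole. Holes 1 and 3 are empty, and the hand is 14 cm up and clear. Handing in.

```bash
python3 -c "
from workcell import manip
print(manip.hand_in())"
```

```text
the job is handed in; nothing more can be done
None
```

The red-mat plug fits hole 2, so it is the smallest size (about 26 mm flange): hole 1 refused it, it was pressed home in hole 2 with about 15 N, and the hand is raised about 14 cm; the job is handed in, but no verdict came back.

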